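Find the heavy side of a pulley wheel and hold it down

ROBOT

A 6-joint arm with a two-finger parallel gripper is mounted at the origin on the work surface. World frame = base frame: x ahead of the robot, y to its left, z up, the work surface at z = 0. Lengths are in m, angles in rad, forces in N, time in s.
With the tool pointing down it reaches from about 0.3 to 0.85 m from the base axis. Payload 4.2 kg.
Tool frame: the origin (TCP) lies midway between the tips of the shut fingers; the grasp point (between the pads) lies 19 mm behind it; z points along the fingers, y is the line along which they close (so a half turn about z gives the same grasp; the last joint's range is limited). The gripper opens to 91 mm and grips with 3 to 60 N. Pads are 32 mm wide; open, the fingers measure 118 mm over their backs; the gripper's body (76 mm by 178 mm) begins 60 mm behind the grasp point.
Start: joints at [1.232, 0.32, 1.565, -0, 1.257, -0.02], TCP at [0.18, 0.546, 0.214] pointing down, gripper open.
Joint ranges: [-3.11, 3.11], [-0.84, 2.01], [0.21, 2.61], [-1.34, 4.49], [0.05, 2.63], [-2.56, 2.56]. Speed limits (rad/s): [2.57, 2.57, 3.14, 3.14, 3.14, 3.14].

INTERFACE

Orientations are given as a unit quaternion [x, y, z, w].
In Python, from plant import monitor, get_image, camera_model, hand_in gives the robot as it stands. The module is installed in compiled form; this text tells all that it offers.
- The arm moves only by the shell command python3 -m handwheel 'ROWS' [FORCE]. ROWS is JSON, one flat list of numbers, 7 for each row, row after row: the closure in counts, from 0 (fully open) to 255 (shut), then the shift along the tool's x, y, z in m, then the turn, a rotation vector about the tool's x, y, z in rad. In form: [hand, tx, ty, tz, rx, ry, rz, hand, tx, ty, tz, rx, ry, rz, ...]. A call has 1 to 8 rows; each row shifts and turns the commanded pose from where the row before left it, along the tool's axes as they then stand; what a row does not reach is not made up. A row lasts 1/10 s, in which the tool goes at most 50 mm and 8.59 degrees, less where a joint would pass 70% of its speed; a pose out of reach is approached as far as the arm can. A call with a gripper value outside its range is refused whole. The fingers move at their own pace and stop on an object; FORCE is the grip in N (left out, the last holds). Time passes only in rows, so rows that do not move let the fingers close. It gives the time, the measured TCP pose, the force, the opening and the grip force at its end, in the units of the state.
- monitor.state(): the state, without advancing time (a new reading comes with each control period).
- get_image(name): name is "scene" or "top" or "wrist"; returns (picture, depth): 384x512x3 uint8, blue, green, red; 384x512 float32, m along the optical axis (not along the pixel's ray), 0 where there is no reading.
- camera_model(name): a dict with "camera_matrix" (3x3 intrinsics, pixels), "R" (3x3) and "t" (3): a world point X has camera coordinates R X + t. Camera axes: x right, y down, z forward; pixel columns grow to the right and rows downward; lengths in m; the calibration is good to about 2 mm. A picture is of the moment at which its call begins: read the wrist's pose just before it. camera_model takes no time and is no camera call; for the wrist camera it gives the pose at the moment of the call.
- hand_in(): hands the job in; it is judged then, once.
The state is a dict: "t": time; "qpos": joint angles; "qvel": joint speeds; "tau": joint torques, N m; "eef_pos": TCP position; "tool_rot": TCP orientation; "contact_force": force on the tool from outside, world axes, zero at the start; "moment": the same for the moment, N m; "gripper_width": finger opening in m; "finger_force": force on a finger pad.
Only numpy, scipy, OpenCV 4.12 (cv2) and the standard library are available. Lean on these libraries where they do the work, as an engineer would, in place of code of your own. Each camera call takes 0.05 s, during which the arm holds its last target. There are 200 camera calls.

TASK

The dark wooden pulley wheel on the balancing stand is heavier on one side, which cannot be seen, and its greasy bearing sticks, so left alone it stops short of the bottom. Take it by the rim, turn it by hand at least a quarter turn away from where it rests and feel or watch which way it wants to fall, to find its heavy side; then turn the heavy side straight down and finish while still holding the wheel there, motionless, gripped by the rim, so that it can be marked. Do not shift the jar, the offcut or the brush that lie around the stand.

Things in the scene. Friction and masses are not known exactly. Their poses are not given: they have to be found in the camera images.
- stand: Pale wooden balancing stand, fixed to the bench: foot 200 x 150 x 20 mm, one upright (60 wide, 160 high) standing 60 to 90 mm behind (-x) the origin, and a level spindle 140 mm up. Origin: on the bench straight below the wheel's middle. x: along the spindle, from the upright to the wheel's free face; z up. The foot reaches from -120 to +80 mm in x. Place and yaw vary.
- wheel: Dark hardwood pulley wheel, a disc 160 mm in diameter, 28 mm thick, flat parallel faces, shallow V groove in its edge, upright on the stand's spindle; turns round without end. Origin: its centre, 140 mm up. x: along the spindle, as the stand's x. z: from the centre to the brass stud. A positive turn about x takes its top to the stand's -y. Pinch its faces at the rim from above, about 20 mm deep.
- stud (a point): Brass stud on the wheel's free face, 12 mm across, 60 mm from the centre (one like it on the back face); a pale stripe crosses the edge beside it. Only for reading the wheel's angle: the heavy side lies in another direction from it every time, where a lead slug of 0.24 to 0.375 kg is buried unseen 50 mm from the centre. The wood weighs 0.4 kg.
- bearing (a point): The wheel's bearing, at its centre. Dry friction 0.074 N m, drag 0.12 N m per rad/s: a wheel let go creeps down in 1 to 6 s (slowest from near the top) without swinging and stops with its heavy side still 24 to 39 degrees short of the bottom, the same angle on either side. It also stays put with the heavy side within that angle of the top.
- jar: Bystander: amber glass jar with a steel lid, 64 mm wide, 85 mm high, standing beside the wheel on the stand's +y side, about 170 mm from it. Origin: centre of its underside.
- offcut: Bystander: pale wooden offcut 100 x 45 x 30 mm lying on the stand's -y side, about 170 mm from the wheel. Origin: centre of its underside.
- brush: Bystander: brush lying ahead of the stand's foot (its +x side), about 185 mm from the wheel. Origin: underside, x along its length.
Things that resemble listed ones, but are neither listed nor needed, are in the scene too. Several things have the shape of the stand; the one meant has the colours described above.

How it is judged:
On the way:
1. the wheel has been in the fingers with its heavy side at least 43 degrees (0.75 rad) away from the bottom (not (z of slug_c0 in the frame of stand below 0.1034 m) and contact force between the fingers and wheel above 1 N), for 0.1 s.
At the end, for the whole second after the job is handed in: The heavy side is straight down within 15 degrees (0.26 rad), the wheel stands still and the fingers still grip it with more than 2 N (z of slug_c0 in the frame of stand below 0.0917 m and angular speed of wheel below 0.1 rad/s and contact force between the fingers and wheel above 2 N); the arm keeps its last pose, push and grip.
It fails at once if the jar, the offcut or the brush is shifted by more than 30 mm (distance of any of jar, offcut, brush from where it was at the start of the episode above 0.03 m).
It also fails if it takes over 70 s, if anything falls off the work surface, if the arm or the gripper's body presses on something with over 40 N, if the wrist force passes 120 N, or if a joint passes its speed limit or range.

## Working session

There is one attempt and no reset: what is moved stays moved. The work goes in short steps, Python scripts to look and compute and a shell command to move; the robot and the scene stay as the last step left them, time stands still between calls to the robot, and variables do not carry over. Pictures are saved under pics/ and viewed, at most 10 in all, crops included, and the job is handed in when it is done.

```bash
mkdir -p pics; python3 - <<'E'
from plant import *
import cv2,numpy as np
for n in("scene","top"):
    p,d=get_image(n); cv2.imwrite(f"pics/{n}0.png",p); np.save(f"pics/{n}0.npy",d)
    m=camera_model(n); print(n,np.round(m["R"],3).tolist(),np.round(m["t"],3),m["camera_matrix"][0])
s=monitor.state();print(s)
E
```

```text
scene [[0.262, 0.965, 0.006], [0.662, -0.175, -0.729], [-0.702, 0.195, -0.685]] [-0.175 -0.263  1.523] [480.2386208    0.         256.74730467]
top [[0.011, -1.0, -0.028], [-0.996, -0.008, -0.088], [0.088, 0.028, -0.996]] [0.05  0.564 0.821] [358.70144191   0.         254.42906625]
{'t': 0.1, 'qpos': array([ 1.23199144e+00,  3.20243978e-01,  1.56554131e+00, -1.27416842e-05,
        1.25740226e+00, -1.99356981e-02]), 'qvel': array([-1.65496862e-03, -3.80629518e-03, -8.28266756e-04, -2.18902862e-03,
        6.58643171e-05, -5.70592404e-04]), 'tau': array([-5.73677644e-04, -4.13326263e+01, -2.32508093e+01,  7.28580658e-02,
        4.21929534e-02, -4.65979315e-05]), 'eef_pos': array([0.18007809, 0.54560402, 0.21320126]), 'tool_rot': array([ 1.58758003e-01,  9.87317204e-01, -7.85733364e-04, -1.36310662e-04]), 'contact_force': array([-0.18680852, -0.38736112, -0.74732552]), 'moment': array([-0.02914978, -0.00092476, -0.05207377]), 'finger_force': 0.0, 'gripper_width': 0.09109168701898666}
```

View pics/scene0.png

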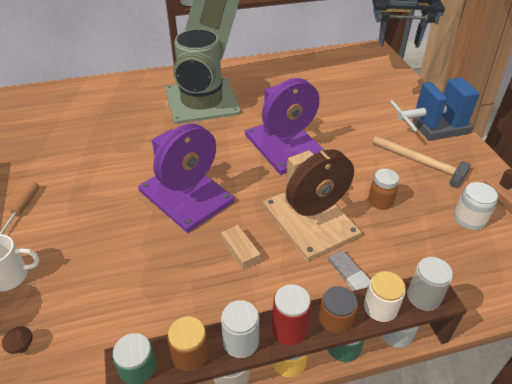

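View pics/top0.png

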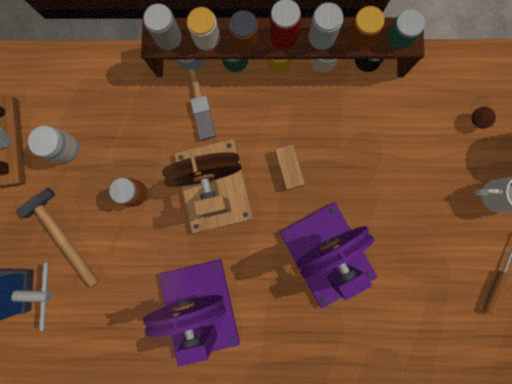

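The scene picture shows three wheel stands: purple at (185,170) and (290,120), and a pale stand with a dark wheel at (320,185). In the top view these are at (335,255), (195,310) and (207,175). The pale and dark one fits the description. I'll confirm with an enlarged crop and measure it.

```bash
cat > h.py <<'E'
import cv2,numpy as np
from plant import *
def cloud(d,m):
    K=m["camera_matrix"];v,u=np.mgrid[:d.shape[0],:d.shape[1]]
    c=np.stack([(u-K[0,2])/K[0,0]*d,(v-K[1,2])/K[1,1]*d,d],-1)
    return (c-m["t"])@m["R"]
def proj(X,m):
    c=np.asarray(X)@m["R"].T+m["t"];p=c@m["camera_matrix"].T
    return p[...,:2]/p[...,2:]
E
python3 - <<'E'
from h import *
p=cv2.imread("pics/scene0.png");P=cloud(np.load("pics/scene0.npy"),camera_model("scene"))
T=cv2.imread("pics/top0.png");PT=cloud(np.load("pics/top0.npy"),camera_model("top"))
a=cv2.resize(p[130:260,255:405],None,fx=4,fy=4,interpolation=cv2.INTER_CUBIC)
cv2.imwrite("pics/crop1.png",a)
# foot from top: points z 0.015-0.025 
R=PT[120:250,150:270].reshape(-1,3); f=R[abs(R[:,2]-.02)<.005]
r=cv2.minAreaRect((f[:,:2]*1000).astype(np.float32));print("foot",r,len(f))
# wheel points scene: dark
reg=P[140:230,280:365].reshape(-1,3);c=p[140:230,280:365].reshape(-1,3).astype(int)
w=reg[(reg[:,2]>.07)&(c.sum(1)<200)]
# ransac plane
rng=np.random.default_rng(0);best=0
for i in range(500):
    q=w[rng.choice(len(w),3,False)];n=np.cross(q[1]-q[0],q[2]-q[0]);n/=np.linalg.norm(n)+1e-12
    k=abs((w-q[0])@n)<.003
    if k.sum()>best:best=k.sum();K=k
q=w[K];cen=q.mean(0);n=np.linalg.svd(q-cen)[2][2];n*=np.sign(n[0])
print(len(w),best,"cen",cen,"n",n,"zmax",w[:,2].max(), q.min(0),q.max(0))
E
```

```text
foot ((606.3763427734375, 163.67091369628906), (265.916748046875, 149.771240234375), 14.180387496948242) 3001
2356 2106 cen [0.60680347 0.16177823 0.14693494] n [ 9.69586689e-01  2.44748139e-01 -2.76684741e-05] zmax 0.8521912497918673 [0.58544377 0.08648246 0.07027909] [0.62807874 0.24050702 0.22091315]
```

View pics/crop1.png

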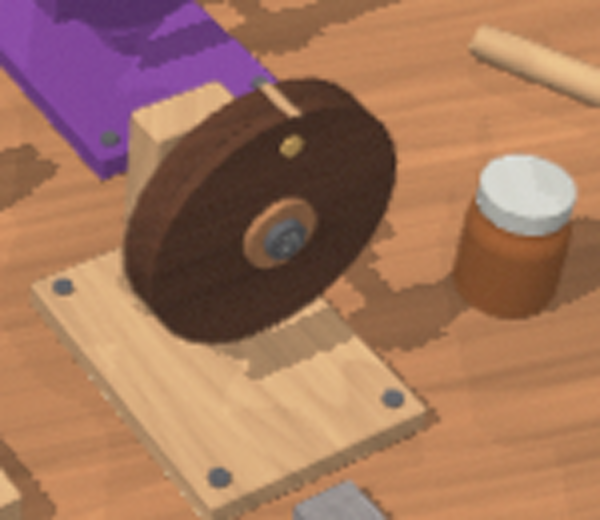

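The crop confirms the pale foot and dark wheel. The stud is at crop (291,147), which is pixel (328,167), and the hub is at (326,189). The face plane has its normal at 14.2° yaw, and the foot and face midlines agree. That puts the wheel centre at about (0.593, 0.160, 0.14). Next I'll write the stud reader and a row helper.

```bash
cat >> h.py <<'E'
from scipy.spatial.transform import Rotation as Ro
n=np.array([.9696,.2447,0]);t=np.array([-.2447,.9696,0]);Z=np.array([0,0,1.])
C=.614*n+.0102*t+.14*Z
def stud(name=None):
    """angle (deg) of stud from top towards stand -y, by brass colour on ring; returns (angle, contrast)"""
    p,d=get_image("scene");m=camera_model("scene")
    if name:cv2.imwrite(f"pics/{name}.png",p)
    a=np.radians(np.arange(0,360,1.));S=[]
    for r in(.057,.06,.063):
        X=C+.014*n+r*(np.cos(a)[:,None]*Z-np.sin(a)[:,None]*t)
        uv=proj(X,m).astype(np.float32)
        c=cv2.remap(p,uv[None,:,0],uv[None,:,1],cv2.INTER_LINEAR)[0].astype(float)
        S.append(c[:,2]+c[:,1]-2*c[:,0])   # yellow
    s=np.mean(S,0);s=s-np.median(s);k=int(s.argmax())
    j=np.arange(k-10,k+11);w=np.clip(s[j%360]-.3*s[k],0,None)
    return monitor.state()["t"],round((j@w/w.sum()+180)%360-180,1),round(s[k])
def goal(phi,R):
    """tool pose: TCP at radius R, phi (deg) from top towards stand -y, pointing at centre, tool y=+n"""
    f=np.radians(phi);u=np.cos(f)*Z-np.sin(f)*t
    z=-u;y=n;x=np.cross(y,z);return C+R*u,Ro.from_matrix(np.c_[x,y,z])
def delta(pos,rot):
    s=monitor.state();r=Ro.from_quat(s["tool_rot"])
    print("shift",np.round(r.inv().apply(pos-s["eef_pos"]),4),"turn",np.round((r.inv()*rot).as_rotvec(),3))
def where():
    s=monitor.state();r=Ro.from_quat(s["tool_rot"]);D=s["eef_pos"]-C
    u=-r.apply([0,0,1])
    print("t",round(s["t"],2),"q",np.round(s["qpos"],2),"n,t,z",np.round([D@n,D@t,D[2]],4),"R",round(np.hypot(D@t,D[2]),4),"tilt",round(np.degrees(np.arctan2(-u@t,u[2])),1),"posang",round(np.degrees(np.arctan2(-D@t,D[2])),1),"F",np.round(s["contact_force"],1),"M",np.round(s["moment"],2),"w",round(s["gripper_width"],4),"ff",round(float(s["finger_force"]),1))
E
python3 - <<'E'
from h import *
print(C,stud(),stud());where()
print(goal(0,.2)[1].as_quat())
delta(*goal(0,.2))
E
```

```text
[0.59283846 0.16013572 0.14      ] (0.15, np.float64(-2.4), 101) (0.2, np.float64(-2.5), 97)
t 0.2 q [ 1.23  0.32  1.57  0.    1.26 -0.02] n,t,z [-0.3058  0.4749  0.0734] R 0.4805 tilt -0.0 posang -81.2 F [ 0.8  0.3 -0.5] M [0.01 0.03 0.01] w 0.0909 ff 0.0
[ 0.6145328   0.78889127  0.         -0.        ]
shift [-0.5128 -0.237  -0.1263] turn [-1.000e-03  0.000e+00  1.005e+00]
```

```bash
python3 -m handwheel '[0,0,0,-0.042,0,0,0, 0,0,0,-0.042,0,0,0, 0,-0.039,0.003,-0.042,0,0,0.067, 0,-0.039,0.003,0,0,0,0.067, 0,-0.039,0.003,0,0,0,0.067, 0,-0.039,0.003,0,0,0,0.067, 0,-0.039,0.003,0,0,0,0.067, 0,-0.039,0.003,0,0,0,0.067]' 40
python3 -m handwheel '[0,-0.039,0.003,0,0,0,0.067, 0,-0.039,0.003,0,0,0,0.067, 0,-0.039,0.003,0,0,0,0.067, 0,-0.039,0.003,0,0,0,0.067, 0,-0.039,0.003,0,0,0,0.067, 0,-0.039,0.003,0,0,0,0.067,0,-0.039,0.003,0,0,0,0.067,0,-0.039,0.003,0,0,0,0.067]'
python3 - <<'E'
from h import *
where();delta(*goal(0,.2));delta(*goal(45,.14))
E
```

```text
t: 1.0
eef_pos: [0.3905, 0.4536, 0.3341]
tool_rot: [0.354, 0.935, -0.0, -0.0]
contact_force: [0.6, 1.0, 0.1]
gripper_width: 0.0914
finger_force: 0.0
t: 1.8
eef_pos: [0.5874, 0.2149, 0.3341]
tool_rot: [0.589, 0.808, -0.0, -0.0]
contact_force: [0.5, 0.2, -0.3]
gripper_width: 0.091
finger_force: 0.0
t 1.8 q [0.33 0.36 1.21 0.   1.57 0.02] n,t,z [0.0081 0.0545 0.1941] R 0.2016 tilt 0.0 posang -15.7 F [ 0.5  0.2 -0.3] M [-0.01  0.03 -0.05] w 0.091 ff 0.0
shift [-0.0538 -0.0116 -0.0059] turn [-0.001 -0.     0.064]
shift [-0.1526 -0.0179  0.0951] turn [-0.026  0.785  0.061]
```

```bash
python3 -m handwheel '[60,-0.043,-0.01,0,0,0,0.064, 60,-0.011,0,0,0,0,0, 60,-0.026,0,0.0017,0,0.131,0, 60,-0.026,0,0.0017,0,0.131,0, 60,-0.026,0,0.0017,0,0.131,0, 60,-0.026,0,0.0017,0,0.131,0, 60,-0.026,0,0.0017,0,0.131,0, 60,-0.026,0,0.0017,0,0.131,0]' 40
python3 - <<'E'
from h import *
where();delta(*goal(45,.055))
E
```

```text
t: 2.6
eef_pos: [0.6287, 0.0241, 0.2768]
tool_rot: [0.566, 0.729, 0.238, -0.303]
contact_force: [-0.3, -0.4, -0.3]
gripper_width: 0.0697
finger_force: 0.0
t 2.6 q [-0.31  0.57  1.25  0.66  1.76 -0.58] n,t,z [ 0.0014 -0.1407  0.1368] R 0.1962 tilt 45.3 posang 45.8 F [-0.3 -0.4 -0.3] M [-0.46 -0.12 -0.06] w 0.0697 ff 0.0
shift [ 0.0021 -0.0016  0.1412] turn [ 0.001 -0.005  0.004]
```

```bash
python3 -m handwheel '[60,0.002,-0.0015,0.035,0,0,0, 60,0,0,0.035,0,0,0, 60,0,0,0.035,0,0,0, 60,0,0,0.035,0,0,0, 255,0,0,0,0,0,0,255,0,0,0,0,0,0,255,0,0,0,0,0,0,255,0,0,0,0,0,0]' 40
python3 - <<'E'
from h import *
where();print(stud())
E
```

```text
t: 3.4
eef_pos: [0.6027, 0.1214, 0.1798]
tool_rot: [0.567, 0.73, 0.236, -0.301]
contact_force: [0.9, -0.6, -0.8]
gripper_width: 0.0406
finger_force: 0.0
t 3.4 q [-0.18  0.56  1.51  0.7   1.49 -0.65] n,t,z [ 0.0001 -0.04    0.0398] R 0.0564 tilt 45.0 posang 45.1 F [ 0.9 -0.6 -0.8] M [-0.48 -0.05  0.  ] w 0.0406 ff 0.0
(3.45, np.float64(3.9), 97)
```

```bash
python3 -m handwheel '[255,0,0,0,0,0,0,255,0,0,0,0,0,0,255,0,0,0,0,0,0,255,0,0,0,0,0,0]' 40
python3 - <<'E'
from h import *
where();print(stud("grip"))
cv2.imwrite("pics/gripc.png",cv2.resize(cv2.imread("pics/grip.png")[120:260,240:400],None,fx=4,fy=4))
E
```

```text
t: 3.85
eef_pos: [0.604, 0.1219, 0.1794]
tool_rot: [0.567, 0.729, 0.237, -0.3]
contact_force: [5.1, 1.1, 1.1]
gripper_width: 0.0279
finger_force: 40.0
t 3.85 q [-0.18  0.56  1.51  0.7   1.48 -0.65] n,t,z [ 0.0015 -0.0398  0.0394] R 0.056 tilt 45.0 posang 45.3 F [5.1 1.1 1.1] M [-0.44 -0.36 -0.61] w 0.0279 ff 40.0
(3.9, np.float64(3.9), 97)
```

View pics/gripc.png

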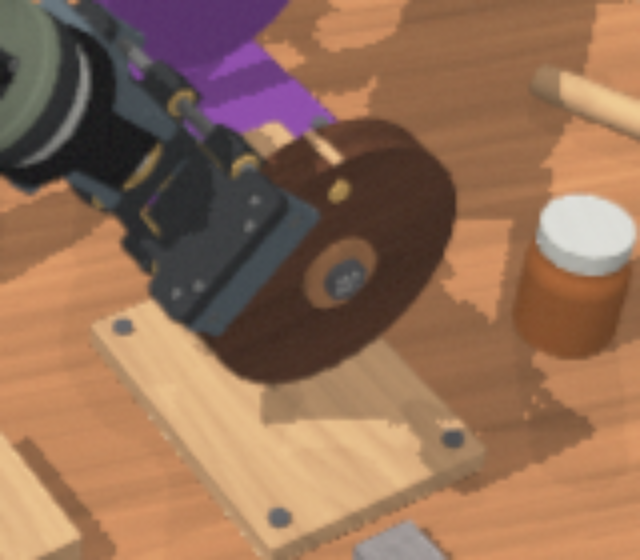

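The fingers grip the rim at the −y side, opening 28 mm at 40 N, with the stud at crop (340,188). Now I'll turn it about a quarter turn towards +y.

```bash
python3 -m handwheel '[255,0.0073,0,0.0005,0,-0.13,0,255,0.0073,0,0.0005,0,-0.13,0,255,0.0073,0,0.0005,0,-0.13,0,255,0.0073,0,0.0005,0,-0.13,0,255,0.0073,0,0.0005,0,-0.13,0,255,0.0073,0,0.0005,0,-0.13,0,255,0.0073,0,0.0005,0,-0.13,0]' 40
python3 -c "
from h import *
where()"
python3 -m handwheel '[255,0.0073,0,0.0005,0,-0.13,0,255,0.0073,0,0.0005,0,-0.13,0,255,0.0073,0,0.0005,0,-0.13,0,255,0.0073,0,0.0005,0,-0.13,0,255,0.0073,0,0.0005,0,-0.13,0,255,0.0073,0,0.0005,0,-0.13,0,255,0,0,0,0,0,0,255,0,0,0,0,0,0]' 40
python3 - <<'E'
from h import *
where();print(stud())
E
```

```text
t: 4.6
eef_pos: [0.5934, 0.164, 0.1965]
tool_rot: [0.613, 0.787, -0.039, 0.056]
contact_force: [7.9, -9.4, -11.0]
gripper_width: 0.0278
finger_force: 40.0
t 4.6 q [ 0.33  0.4   1.5  -0.14  1.25  0.12] n,t,z [0.0015 0.0036 0.0565] R 0.0566 tilt -7.8 posang -3.6 F [  7.9  -9.4 -11. ] M [-2.08 -0.53 -0.24] w 0.0278 ff 40.0
t: 5.4
eef_pos: [0.5831, 0.2047, 0.1741]
tool_rot: [0.551, 0.711, -0.267, 0.347]
contact_force: [5.9, 0.4, 2.7]
gripper_width: 0.0278
finger_force: 40.0
t 5.4 q [ 0.71  0.63  1.49 -0.79  1.55  0.7 ] n,t,z [0.0015 0.0456 0.0341] R 0.0569 tilt -51.9 posang -53.2 F [5.9 0.4 2.7] M [ 0.17 -0.34  0.59] w 0.0278 ff 40.0
(5.45, np.float64(-89.9), 111)
```

Held at a turn of −94°. Now I'll release and watch which way it falls.

```bash
Z='[60,0,0,0,0,0,0,60,0,0,0,0,0,0,60,0,0,0,0,0,0,60,0,0,0,0,0,0,60,0,0,0,0,0,0,60,0,0,0,0,0,0,60,0,0,0,0,0,0,60,0,0,0,0,0,0]'; echo skip >/dev/null
python3 -m handwheel '[60,0,0,0,0,0,0,60,0,0,0,0,0,0,60,0,0,0,0,0,0,60,0,0,0,0,0,0,60,0,0,0,0,0,0,60,0,0,0,0,0,0]' | grep width; python3 -c "
from h import *
print(stud())"
python3 -m handwheel '[60,0,0,0,0,0,0,60,0,0,0,0,0,0,60,0,0,0,0,0,0,60,0,0,0,0,0,0,60,0,0,0,0,0,0,60,0,0,0,0,0,0,60,0,0,0,0,0,0,60,0,0,0,0,0,0]' | grep width; python3 -c "
from h import *
print(stud())"
python3 -m handwheel '[60,0,0,0,0,0,0,60,0,0,0,0,0,0,60,0,0,0,0,0,0,60,0,0,0,0,0,0,60,0,0,0,0,0,0,60,0,0,0,0,0,0,60,0,0,0,0,0,0,60,0,0,0,0,0,0]' | grep width; python3 -c "
from h import *
print(stud())"
python3 -m handwheel '[60,0,0,0,0,0,0,60,0,0,0,0,0,0,60,0,0,0,0,0,0,60,0,0,0,0,0,0,60,0,0,0,0,0,0,60,0,0,0,0,0,0,60,0,0,0,0,0,0,60,0,0,0,0,0,0]' | grep width; python3 -c "
from h import *
print(stud('fall'))"
```

```text
gripper_width: 0.0691
(6.1, np.float64(-80.5), 89)
gripper_width: 0.0699
(6.95, np.float64(-56.5), 92)
gripper_width: 0.0698
(7.8, np.float64(-33.2), 89)
gripper_width: 0.0697
(8.65, np.float64(-14.8), 99)
```

It falls back in the + direction. I'll wait for it to settle.

```bash

python3 -m handwheel '[60,0,0,0,0,0,0,60,0,0,0,0,0,0,60,0,0,0,0,0,0,60,0,0,0,0,0,0,60,0,0,0,0,0,0,60,0,0,0,0,0,0,60,0,0,0,0,0,0,60,0,0,0,0,0,0]' | grep width; python3 -c "
from h import *
print(stud())"
python3 -m handwheel '[60,0,0,0,0,0,0,60,0,0,0,0,0,0,60,0,0,0,0,0,0,60,0,0,0,0,0,0,60,0,0,0,0,0,0,60,0,0,0,0,0,0,60,0,0,0,0,0,0,60,0,0,0,0,0,0]' | grep width; python3 -c "
from h import *
print(stud())"
python3 -m handwheel '[60,0,0,0,0,0,0,60,0,0,0,0,0,0,60,0,0,0,0,0,0,60,0,0,0,0,0,0,60,0,0,0,0,0,0,60,0,0,0,0,0,0,60,0,0,0,0,0,0,60,0,0,0,0,0,0]' | grep width; python3 -c "
from h import *
print(stud())"
python3 -m handwheel '[60,0,0,0,0,0,0,60,0,0,0,0,0,0,60,0,0,0,0,0,0,60,0,0,0,0,0,0,60,0,0,0,0,0,0,60,0,0,0,0,0,0,60,0,0,0,0,0,0,60,0,0,0,0,0,0]' | grep width; python3 -c "
from h import *
print(stud('fall2'));where()"
```

```text
gripper_width: 0.0696
(9.5, np.float64(-4.4), 101)
gripper_width: 0.0695
(10.35, np.float64(0.2), 102)
gripper_width: 0.0695
(11.2, np.float64(2.9), 97)
gripper_width: 0.0698
(12.05, np.float64(3.5), 95)
t 12.05 q [ 0.71  0.63  1.49 -0.78  1.55  0.7 ] n,t,z [-0.001   0.0452  0.0335] R 0.0562 tilt -51.8 posang -53.5 F [ 0.  -0.9  0.2] M [ 0.43  0.2  -0.08] w 0.0697 ff 0.0
```

It stopped at about +4°, which is also where it started, so the bottom lies further in the + direction. Next I'll grip here, turn to the other side and release again to get the opposite stop.

```bash

python3 -m handwheel '[255,0,0,0,0,0,0,255,0,0,0,0,0,0,255,0,0,0,0,0,0,255,0,0,0,0,0,0,255,0,0,0,0,0,0,255,0,0,0,0,0,0,255,0,0,0,0,0,0,255,0,0,0,0,0,0]' 40
python3 -m handwheel '[255,-0.0073,0,0.0005,0,0.13,0,255,-0.0073,0,0.0005,0,0.13,0,255,-0.0073,0,0.0005,0,0.13,0,255,-0.0073,0,0.0005,0,0.13,0,255,-0.0073,0,0.0005,0,0.13,0,255,-0.0073,0,0.0005,0,0.13,0,255,-0.0073,0,0.0005,0,0.13,0]' 40
python3 -c "
from h import *
where()"
python3 -m handwheel '[255,-0.0073,0,0.0005,0,0.13,0,255,-0.0073,0,0.0005,0,0.13,0,255,-0.0073,0,0.0005,0,0.13,0,255,-0.0073,0,0.0005,0,0.13,0,255,-0.0073,0,0.0005,0,0.13,0,255,-0.0073,0,0.0005,0,0.13,0,255,-0.0073,0,0.0005,0,0.13,0,255,0,0,0,0,0,0]' 40
python3 - <<'E'
from h import *
where();print(stud())
E
```

```text
t: 12.85
eef_pos: [0.5832, 0.2042, 0.1734]
tool_rot: [0.552, 0.711, -0.266, 0.346]
contact_force: [7.6, -0.2, -1.9]
gripper_width: 0.0279
finger_force: 40.0
t: 13.55
eef_pos: [0.5931, 0.165, 0.1945]
tool_rot: [0.614, 0.79, 0.008, -0.006]
contact_force: [2.3, 11.7, -19.2]
gripper_width: 0.0279
finger_force: 39.9
t 13.55 q [ 0.24  0.39  1.5   0.02  1.24 -0.01] n,t,z [0.0015 0.0047 0.0545] R 0.0547 tilt 1.1 posang -4.9 F [  2.3  11.7 -19.2] M [ 2.4  -0.24  0.02] w 0.0279 ff 39.9
t: 14.35
eef_pos: [0.6047, 0.1189, 0.1713]
tool_rot: [0.551, 0.704, 0.276, -0.353]
contact_force: [5.2, 12.9, -2.5]
gripper_width: 0.0279
finger_force: 40.0
t 14.35 q [-0.23  0.63  1.52  0.8   1.55 -0.72] n,t,z [ 0.0014 -0.0429  0.0313] R 0.0531 tilt 53.2 posang 53.9 F [ 5.2 12.9 -2.5] M [ 0.86 -0.85 -0.9 ] w 0.0279 ff 40.0
(14.4, np.float64(113.5), 80)
```

```bash

for i in 1; do :; done
python3 -m handwheel '[60,0,0,0,0,0,0,60,0,0,0,0,0,0,60,0,0,0,0,0,0,60,0,0,0,0,0,0,60,0,0,0,0,0,0,60,0,0,0,0,0,0,60,0,0,0,0,0,0,60,0,0,0,0,0,0]' | grep width; python3 -c "
from h import *
print(stud())"
python3 -m handwheel '[60,0,0,0,0,0,0,60,0,0,0,0,0,0,60,0,0,0,0,0,0,60,0,0,0,0,0,0,60,0,0,0,0,0,0,60,0,0,0,0,0,0,60,0,0,0,0,0,0,60,0,0,0,0,0,0]' | grep width; python3 -c "
from h import *
print(stud())"
python3 -m handwheel '[60,0,0,0,0,0,0,60,0,0,0,0,0,0,60,0,0,0,0,0,0,60,0,0,0,0,0,0,60,0,0,0,0,0,0,60,0,0,0,0,0,0,60,0,0,0,0,0,0,60,0,0,0,0,0,0]' | grep width; python3 -c "
from h import *
print(stud())"
python3 -m handwheel '[60,0,0,0,0,0,0,60,0,0,0,0,0,0,60,0,0,0,0,0,0,60,0,0,0,0,0,0,60,0,0,0,0,0,0,60,0,0,0,0,0,0,60,0,0,0,0,0,0,60,0,0,0,0,0,0]' | grep width; python3 -c "
from h import *
print(stud())"
python3 -m handwheel '[60,0,0,0,0,0,0,60,0,0,0,0,0,0,60,0,0,0,0,0,0,60,0,0,0,0,0,0,60,0,0,0,0,0,0,60,0,0,0,0,0,0,60,0,0,0,0,0,0,60,0,0,0,0,0,0]' | grep width; python3 -c "
from h import *
print(stud())"
python3 -m handwheel '[60,0,0,0,0,0,0,60,0,0,0,0,0,0,60,0,0,0,0,0,0,60,0,0,0,0,0,0,60,0,0,0,0,0,0,60,0,0,0,0,0,0,60,0,0,0,0,0,0,60,0,0,0,0,0,0]' | grep width; python3 -c "
from h import *
print(stud('fall3'));where()
cv2.imwrite('pics/fall3c.png',cv2.resize(cv2.imread('pics/fall3.png')[120:260,240:400],None,fx=4,fy=4))"
```

```text
gripper_width: 0.07
(15.25, np.float64(96.6), 55)
gripper_width: 0.0696
(16.1, np.float64(-89.8), 5)
gripper_width: 0.0697
(16.95, np.float64(21.3), 5)
gripper_width: 0.0701
(17.8, np.float64(7.1), 6)
gripper_width: 0.0698
(18.65, np.float64(32.1), 6)
gripper_width: 0.0698
(19.5, np.float64(-120.5), 6)
t 19.5 q [-0.22  0.62  1.51  0.78  1.55 -0.72] n,t,z [-0.0008 -0.0437  0.0326] R 0.0545 tilt 52.5 posang 53.3 F [-0.4 -0.  -0.1] M [-0.46 -0.11 -0.07] w 0.0697 ff 0.0
```

View pics/fall3c.png

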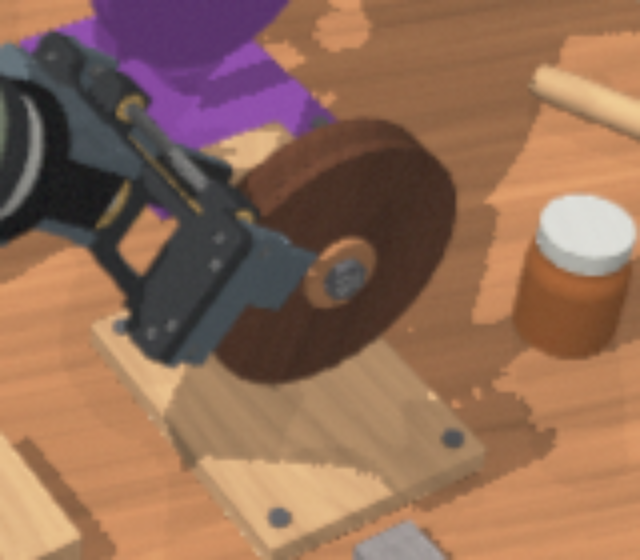

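The stud is hidden behind the finger. I'll back out along the tool axis to read it.

```bash

python3 -m handwheel '[60,0,0,-0.035,0,0,0,60,0,0,-0.035,0,0,0,60,0,0,-0.035,0,0,0,60,0,0,-0.02,0,0,0,60,0,0,0,0,0,0]' | grep width; python3 -c "
from h import *
where();print(stud());delta(*goal(0,.18))"
```

```text
gripper_width: 0.0697
t 20.0 q [-0.35  0.63  1.28  0.74  1.78 -0.65] n,t,z [ 0.0003 -0.1451  0.11  ] R 0.1821 tilt 52.4 posang 52.8 F [-0.1 -0.1 -0. ] M [-0.5  -0.04  0.01] w 0.0697 ff 0.0
(20.05, np.float64(68.8), 91)
shift [0.144  0.0006 0.0706] turn [ 0.001 -0.915  0.002]
```

```bash

python3 -m handwheel '[60,0.0228,0,0.0015,0,-0.127,0,60,0.0228,0,0.0015,0,-0.127,0,60,0.0228,0,0.0015,0,-0.127,0,60,0.0228,0,0.0015,0,-0.127,0,60,0.0228,0,0.0015,0,-0.127,0,60,0,0,0,0,0,0,60,0,0,0,0,0,0]' | grep width; python3 -c "
from h import *
where();print(stud());delta(*goal(16,.055))"
```

```text
gripper_width: 0.0697
t 20.75 q [ 0.02  0.37  1.28  0.27  1.56 -0.25] n,t,z [-0.0015 -0.0474  0.1714] R 0.1779 tilt 16.1 posang 15.4 F [1.  0.3 0.4] M [-0.28 -0.02 -0.05] w 0.0697 ff 0.0
(20.8, np.float64(68.3), 111)
shift [-0.0003  0.002   0.1224] turn [-0.004 -0.003  0.004]
```

The two stops are +4° and +68.5°, so the heavy side is down with the stud at about +36°. I'll grip here and turn by −0.56 rad.

```bash

python3 -m handwheel '[60,0,0.002,0.035,0,0,0,60,0,0,0.035,0,0,0,60,0,0,0.035,0,0,0,60,0,0,0.017,0,0,0,255,0,0,0,0,0,0,255,0,0,0,0,0,0,255,0,0,0,0,0,0,255,0,0,0,0,0,0]' 40
python3 -m handwheel '[255,0,0,0,0,0,0,255,0,0,0,0,0,0,255,0,0,0,0,0,0,255,0,0,0,0,0,0]' 40
python3 -c "
from h import *
where();print(stud())"
python3 -m handwheel '[255,0.0051,0,0.0003,0,-0.093,0,255,0.0051,0,0.0003,0,-0.093,0,255,0.0051,0,0.0003,0,-0.093,0,255,0.0051,0,0.0003,0,-0.093,0,255,0.0051,0,0.0003,0,-0.093,0,255,0.0051,0,0.0003,0,-0.093,0,255,0,0,0,0,0,0,255,0,0,0,0,0,0]' 40
python3 -c "
from h import *
where();print(stud('end'))
cv2.imwrite('pics/endc.png',cv2.resize(cv2.imread('pics/end.png')[120:260,240:400],None,fx=4,fy=4))"
```

```text
t: 21.6
eef_pos: [0.5988, 0.1443, 0.1958]
tool_rot: [0.608, 0.782, 0.087, -0.11]
contact_force: [1.7, 0.3, 0.4]
gripper_width: 0.0406
finger_force: 0.0
t: 22.0
eef_pos: [0.5982, 0.1447, 0.1954]
tool_rot: [0.607, 0.782, 0.086, -0.11]
contact_force: [-0.4, -1.6, 3.8]
gripper_width: 0.0279
finger_force: 40.0
t 22.0 q [ 0.07  0.42  1.5   0.29  1.29 -0.27] n,t,z [ 0.0015 -0.0163  0.0554] R 0.0577 tilt 16.1 posang 16.4 F [-0.4 -1.6  3.8] M [-0.36  0.11 -0.11] w 0.0279 ff 40.0
(22.05, np.float64(68.2), 112)
t: 22.85
eef_pos: [0.5905, 0.1756, 0.1961]
tool_rot: [0.607, 0.782, -0.084, 0.11]
contact_force: [-1.7, 1.1, 8.3]
gripper_width: 0.0277
finger_force: 40.0
t 22.85 q [ 0.42  0.42  1.49 -0.29  1.29  0.25] n,t,z [0.0015 0.0156 0.0561] R 0.0582 tilt -15.9 posang -15.6 F [-1.7  1.1  8.3] M [-0.14  0.3  -0.4 ] w 0.0277 ff 40.0
(22.9, np.float64(36.4), 110)
```

View pics/endc.png

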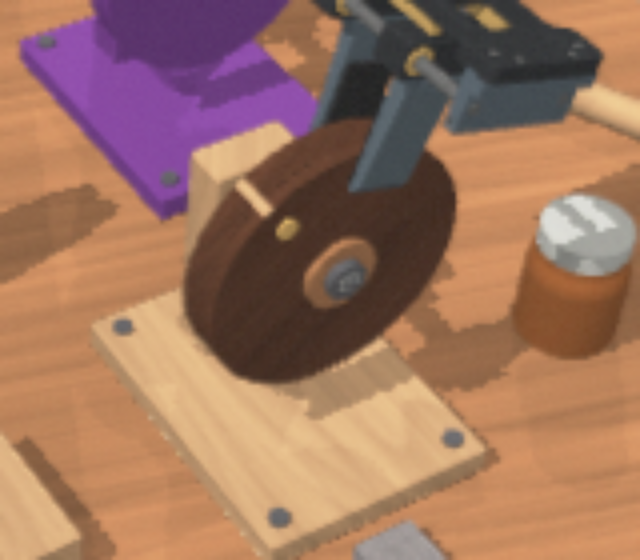

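The stud is at crop (288,230), which reads 36.4°. The wheel is gripped at 40 N and still, and the jar hasn't moved. Handing in.

```bash
python3 -c "
from plant import *
print(hand_in())"
```

```text
the job is handed in; nothing more can be done
None
```

The job is handed in with the wheel still and gripped by the rim at 40 N, stud at 36.4°; that is midway between its two stops (+4° and +68.5°), so the heavy side should be straight down, though no verdict came back.

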